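# Dust off the filter cassette and take it out of its dock

## Task

Press the sprung nozzle cap of the duster canister clamped behind the loaded dock all the way down and let it spring back up, to blow the cassette clean. Then pinch the cassette's two opposed side catches fully together to unhook it, and lift it up out of the dock without moving the things lying around. Finish still holding it by the pinched catches, upright and still, with its underside about 60 mm above the top of the dock: do not put it down or let go, the program ends while holding.

Things in the scene. Friction and masses are not known exactly. Their poses are not given: they have to be found in the camera images.
- dock: Fixed dark grey metal dock holding the cassette, left or right. Base plate 80 x 104 x 6 mm, on it a well, outside 51 mm (x) by 72 mm (y), its rim 40 mm above the bench, its mouth 35 mm (x) by 46 mm (y). Inside, a lip on each y side hooks over a catch's barb. Origin: centre of its underside, on the bench; x towards the canister, y along the line on which the catches face each other, z up.
- cassette_mid (a point): Centre of the black cassette between its two catch pads: 65 mm above its underside, 71 mm above the bench while seated. Cassette: 88 mm tall (cap ends 23 mm above this point, 34 mm wide in y), 32 mm thick in x, 0.18 to 0.3 kg. Axes as the dock's while seated, catches along y. Unpinched it rises 2 mm and is stopped by its hooked barbs; pinched it lifts straight out.
- cassette_foot (a point): Centre of the cassette's underside, a foot 32 mm (x) by 40 mm (y); 6 mm above the bench (on the dock's floor) while seated; z along the cassette, up.
- catch_left_pad (a point): Centre of the outer face of the ribbed aluminium pad of the catch on the cassette's +y side: pad 24 mm wide (x), 30 mm tall (z). The two outer faces are 52 mm apart at rest, 40 mm when fully pinched.
- catch_left (a joint): slide of the catch on the cassette's +y side: 0 at rest (sprung out), 0.006 m fully pressed inward; 1.4 N to start, 5.6 N fully in
- catch_right_pad (a point): Centre of the outer face of the ribbed aluminium pad of the catch on the cassette's -y side: pad 24 mm wide (x), 30 mm tall (z). The two outer faces are 52 mm apart at rest, 40 mm when fully pinched.
- catch_right (a joint): slide of the catch on the cassette's -y side: 0 at rest (sprung out), 0.006 m fully pressed inward; 1.4 N to start, 5.6 N fully in
- nozzle_top (a point): centre of the flat top of the nozzle cap on the duster canister: a grey cap 32 mm in diameter and 16 mm tall with a thin spout towards the dock, on a white canister 48 mm in diameter fixed upright in a bench clamp about 130 mm beyond the dock; the cap's top is 136 mm above the bench at rest. It is pushed straight down
- nozzle_cap (a joint): travel of the nozzle cap: 0 up, 0.006 m fully down; sprung back up, 1.8 N to start, 6 N fully down
- empty_dock: second, identical but empty fixed dock, to the other side, with no cassette and no canister behind it; not used; origin at the centre of its underside
- lens_barrel: black lens barrel, 50 mm diameter, 58 mm tall, standing upright on the bench beyond the canister; bystander; origin at the centre of its underside
- lens_ring: plain aluminium lens ring lying flat, 46 mm outer diameter, 14 mm tall, nearer the robot; bystander; origin at the centre of its underside
- imager: black hand-held imager lying on the right, 185 x 58 x 54 mm; bystander; origin on its underside below the middle of its box, x along the lens
- mouse: black computer mouse, 100 x 58 x 32 mm, on the left; bystander; origin at the centre of its underside
- spare_can: loose plain white can without any nozzle, 56 mm diameter, 150 mm tall; bystander, not the canister to press; origin at the centre of its underside
- meter: thin flat hand-held meter with a dark screen, 145 x 72 x 10 mm; bystander; origin at the centre of its underside
- pen: black pen lying flat, 130 mm long, 11 mm thick; bystander; origin at the centre of its underside
Not all that is in view belongs to the job. What is shaped like the part that bears cassette_mid but pink or purple is not meant.

How it is judged:
On the way, in this order (a step that is already met when the one before it is completed fails the run):
1. the nozzle cap is pressed down (value of joint nozzle_cap above 0.004 m), for 0.1 s.
2. the nozzle cap has sprung back up, the cassette still in its dock (value of joint nozzle_cap below 0.0015 m and z of cassette_foot in the frame of dock below 0.012 m), for 0.1 s.
3. both catches are pinched in together (value of joint each of catch_left, catch_right above 0.004 m), for 0.1 s.
At the end, for the whole second after the job is handed in: Held by the fingers with both catches pinched in over 4 of 6 mm; the cassette's underside 70 to 200 mm above the bench (the dock's rim is at 40), out of touch with the dock, within 0.3 rad of upright, slower than 30 mm/s; the nozzle cap is up (all of step 3 and height (world z) of cassette_foot between 0.07 and 0.2 m and angle between cassette_foot's own z axis and vertical below 0.3 rad and linear speed of cassette below 0.03 m/s and contact force between the fingers and cassette above 2 N and contact force between cassette and dock below 0.1 N and value of joint nozzle_cap below 0.0015 m); the arm keeps its last pose, push and grip.
It fails at once if one of the loose things lying around is moved by more than 30 mm (distance of any of lens_barrel, lens_ring, imager, mouse, spare_can, meter, pen from where it was at the start of the episode above 0.03 m).
It also fails if it takes over 38 s, if anything falls off the work surface, if the arm or the gripper's body presses on something with over 40 N, if the wrist force passes 120 N, or if a joint passes its speed limit or range.

## Robot

A 6-joint arm with a two-finger parallel gripper is mounted at the origin on the work surface. World frame = base frame: x ahead of the robot, y to its left, z up, the work surface at z = 0. Lengths are in m, angles in rad, forces in N, time in s.
With the tool pointing down it reaches from about 0.425 to 0.925 m from the base axis. Payload 12.5 kg.
Tool frame: the origin (TCP) lies on the centre line of the jaws, within the pads' length; the fingertips stand 17 mm ahead of it and the grasp point (between the pads) lies 2 mm behind it; y points along the fingers, x is the direction in which the jaws open and shut, and the axes are right-handed (so a half turn about y gives the same grasp; the last joint's range is limited). The gripper opens to 85 mm and grips with 20 to 120 N. Pads are 22 mm wide; open, the fingers measure 114 mm over their backs; the gripper's body (76 mm by 85 mm) begins 54 mm behind the grasp point. The pads swing forward as they close: fully open they stand 13 mm farther back than shut.
Start: joints at [-1.449, 0.491, 1.559, -0, 1.092, -0.106], TCP at [0.141, -0.609, 0.248] pointing down, gripper open.
Joint ranges: [-3.1, 3.1], [-0.84, 2.19], [0.05, 2.79], [-1.13, 4.28], [0.06, 2.93], [-2.69, 2.69]. Speed limits (rad/s): [2.22, 2.22, 2.79, 3.14, 3.14, 3.14].

## Interface

Orientations are given as a rotation vector (axis times angle).
In Python, from workcell import env gives the robot as it stands.
- The arm moves only by the shell command python3 -m handwheel 'ROWS' [FORCE]. ROWS is a JSON object of lists of equal length, an entry for each row: "delta_pos": the shift along the tool's x, y, z in cm, a list of three; "spin": the turn about the tool's y in degrees; "fingers": the finger opening in cm, from 0 to 8.54. In form: {"delta_pos": [[dx, dy, dz], ...], "spin": [spin, ...], "fingers": [fingers, ...]}. A call has 1 to 20 rows; each row shifts and turns the pose as measured when the row begins, along the tool's axes as they then stand; what a row does not reach is not made up. A row lasts 1/12 s, in which the tool goes at most 41.7 mm and 7.16 degrees, less where a joint would pass 70% of its speed; a pose out of reach is approached as far as the arm can. A call with a gripper value outside its range is refused whole. The fingers move at their own pace and stop on an object; FORCE is the grip in N (left out, the last holds). Time passes only in rows, so rows that do not move let the fingers close. It gives the time, the measured TCP pose, the force and the opening at its end, in the units of the state.
- env.sense(): the state, without advancing time (a new reading comes with each control period).
- env.read_camera(name): name is "scene" or "side" or "wrist"; returns a dict with "color" (384x512x3 uint8, red, green, blue), "range_z" (384x512 float32, m along the optical axis (not along the pixel's ray), 0 where there is no reading), "fx", "fy", "cx", "cy" (pixels), "xyz" and "orientation" of the camera in the world. Camera axes: x right, y up, looking along -z (the intrinsics and any distortion apply to the point x, -y, -z); pixel columns grow to the right and rows downward; lengths in m; the calibration is good to about 2 mm. The wrist camera is an equidistant fisheye: a pixel r from the principal point sees the ray r / f radians off the axis. A picture is of the moment at which its call begins.
- env.finish_job(): hands the job in, once; it reports no verdict.
The state is a dict: "clock": time; "joints": joint angles; "qvel": joint speeds; "tau": joint torques, N m; "position": TCP position; "tcp_rot": TCP orientation; "contact_force": force on the tool from outside, world axes, zero at the start; "moment": the same for the moment, N m; "finger_gap": opening from 0.0 (shut) to 1.0 (fully open).
Only numpy, scipy, OpenCV 4.12 (cv2) and the standard library are available. Lean on these libraries where they do the work, as an engineer would, in place of code of your own. Each camera call takes 0.05 s, during which the arm holds its last target. There are 200 camera calls.

## Working session

There is one attempt and no reset: what is moved stays moved. The work goes in short steps, Python scripts to look and compute and a shell command to move; the robot and the scene stay as the last step left them, time stands still between calls to the robot, and variables do not carry over. Pictures are saved under pics/ and viewed, about 8 in all and at most 12, crops included, and the job is handed in when it is done.

```bash
mkdir -p pics
cat > h.py <<'E'
from workcell import env
import numpy as np, cv2
from scipy.spatial.transform import Rotation as R
def cam(n):
    c=env.read_camera(n); np.savez('/tmp/%s.npz'%n,**c); return c
def load(n): return dict(np.load('/tmp/%s.npz'%n))
def rot(o):
    o=np.array(o); return o if o.shape==(3,3) else (R.from_rotvec(o).as_matrix() if o.size==3 else R.from_quat(o).as_matrix())
def cloud(c):
    v,u=np.mgrid[0:384,0:512]; d=c['range_z']
    p=np.stack([(u-c['cx'])/c['fx']*d,-(v-c['cy'])/c['fy']*d,-d],-1)
    P=p@rot(c['orientation']).T+c['xyz']; P[d==0]=np.nan; return P
E
python3 - <<'E'
from h import *
s=env.sense(); print(s)
a=cam('scene');b=cam('side')
for c in(a,b): print(c['xyz'],c['orientation'],c['fx'],c['cx'],c['cy'])
im=np.vstack([a['color'],b['color']])[...,::-1]
cv2.imwrite('pics/s1.png',cv2.resize(a['color'][...,::-1],(800,600)));cv2.imwrite('pics/s2.png',cv2.resize(b['color'][...,::-1],(800,600)))
E
```

```text
{'clock': 0.0, 'joints': array([-1.44863508e+00,  4.91593916e-01,  1.55946485e+00,  3.06163399e-06,
        1.09170687e+00, -1.05572953e-01]), 'qvel': array([-3.42762378e-04,  1.34114865e-03,  2.27292943e-04, -1.31803956e-03,
       -1.79201502e-03, -2.22420779e-05]), 'tau': array([ 1.14379156e-03, -6.18449020e+01, -2.61591804e+01, -1.50975716e-04,
        4.05816478e-03,  2.22654808e-05]), 'position': array([ 0.14111981, -0.60864046,  0.24770108]), 'tcp_rot': array([-1.30749966,  1.04038048, -1.03898623]), 'contact_force': array([ 0.73052927,  0.72592364, -0.69469188]), 'moment': array([-0.0196614 ,  0.01226879,  0.00088027]), 'finger_gap': 1.0018860725164063}
[ 1.28348099 -0.55494498  1.19354745] [0.65339833 0.33441586 0.90963937] 473.6632889473995 259.55692533992146 185.37037059497703
[0.36857921 1.21247772 1.21460505] [ 0.09897928 -1.24685623 -2.78167483] 499.96955529600376 251.6964343993157 192.59809134536727
```

View pics/s1.png

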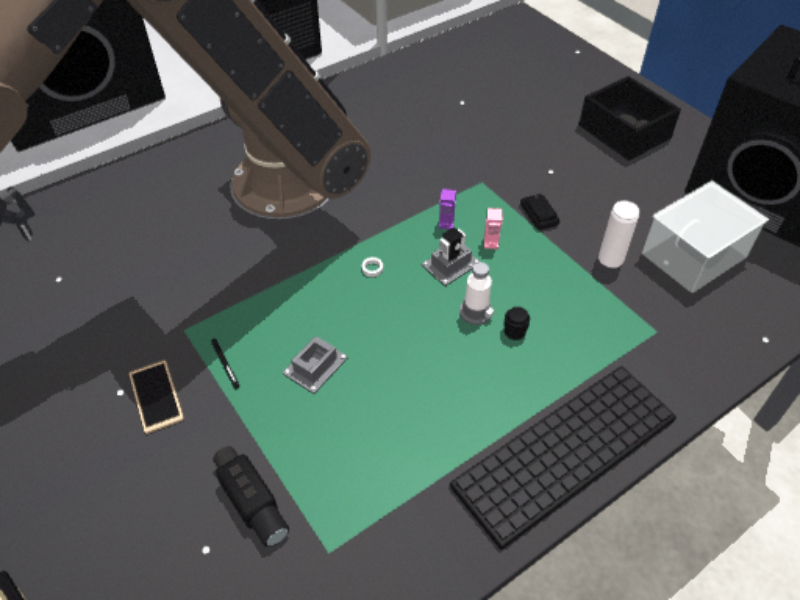

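View pics/s2.png

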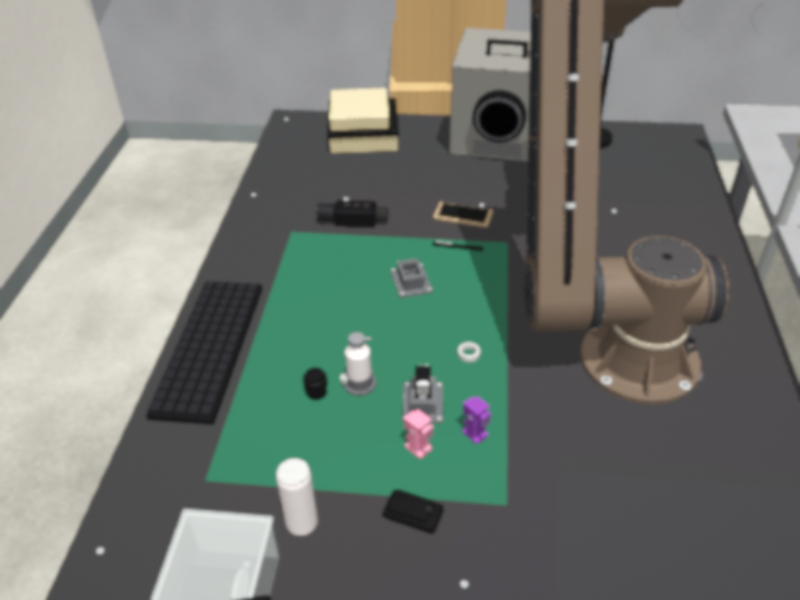

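Scene view: the black cassette in the loaded dock is at (453,245). The pink one at (493,228) and the purple one at (447,208) are decoys, because they are the wrong colour and stand loose. The nozzle canister is at (478,290) with its cap at (481,271). The plain white can at (620,235) has no nozzle, so it is not the one to press. Next I'll measure and confirm in a crop.

Run:
```python
from h import *
a=load('scene');b=load('side')
ca=a['color'][120:230,255:365,::-1]; cb=b['color'][200:310,190:300+30,::-1]
cv2.imwrite('pics/c1.png',np.hstack([cv2.resize(ca,(400,400),interpolation=2),cv2.resize(cb[:, :110],(400,400),interpolation=2)]))
for n,c in(('scene',a),('side',b)):
    P=cloud(c).reshape(-1,3); col=c['color'].reshape(-1,3)
    ok=(P[:,2]>0.004)&(P[:,2]<0.17)&(P[:,0]>0.3)&(P[:,0]<0.95)&(abs(P[:,1])<0.45)
    Q=P[ok]; 
    # connected blobs top-down at 4mm
    g=np.zeros((170,230),np.uint8); i=((Q[:,0]-.3)/.004).astype(int); j=((Q[:,1]+.45)/.004).astype(int); g[i,j]=255
    g2=cv2.morphologyEx(g,cv2.MORPH_CLOSE,np.ones((3,3)))
    k,l,st,ce=cv2.connectedComponentsWithStats(g2)
    L=l[i,j]; print(n)
    for q in range(1,k):
        B=Q[L==q]
        if len(B)<25: continue
        T=B[B[:,2]>B[:,2].max()-.006]
        print(len(B),B.min(0).round(3),B.max(0).round(3),'top',len(T),T.mean(0).round(3),col[ok][L==q].mean(0).round())
```

```text
scene
1331 [ 0.3   -0.404  0.004] [ 0.689 -0.104  0.047] top 59 [ 0.513 -0.218  0.043] [ 96. 121. 111.]
272 [0.302 0.187 0.004] [0.378 0.3   0.093] top 38 [0.345 0.231 0.089] [123.  85. 152.]
36 [ 0.311 -0.209  0.004] [ 0.379 -0.152  0.009] top 36 [ 0.344 -0.179  0.005] [ 74. 138. 109.]
121 [ 0.338 -0.022  0.004] [0.41  0.097 0.021] top 22 [0.367 0.013 0.016] [170. 193. 182.]
39 [ 0.348 -0.166  0.004] [ 0.41  -0.083  0.009] top 39 [ 0.377 -0.124  0.005] [ 85. 157. 124.]
700 [0.356 0.095 0.004] [0.528 0.218 0.1  ] top 41 [0.453 0.159 0.096] [93. 98. 98.]
369 [0.385 0.375 0.004] [0.504 0.449 0.041] top 34 [0.45  0.42  0.036] [30. 31. 32.]
279 [0.417 0.242 0.004] [0.529 0.298 0.096] top 14 [0.456 0.272 0.092] [183. 147. 158.]
40 [0.424 0.025 0.004] [0.509 0.086 0.009] top 40 [0.471 0.055 0.005] [ 87. 160. 126.]
45 [0.504 0.031 0.004] [0.611 0.097 0.008] top 45 [0.555 0.061 0.005] [ 87. 158. 125.]
40 [ 0.513 -0.404  0.004] [ 0.567 -0.321  0.009] top 40 [ 0.538 -0.364  0.005] [ 86. 149. 120.]
40 [ 0.525 -0.126  0.004] [ 0.596 -0.061  0.01 ] top 29 [ 0.568 -0.088  0.006] [ 90. 163. 129.]
6
[... 1608 characters left out ...]
op 40 [0.642 0.444 0.152] [ 78. 104.  96.]
35 [ 0.379 -0.42   0.004] [ 0.463 -0.375  0.011] top 26 [ 0.423 -0.401  0.006] [75. 85. 80.]
38 [ 0.474 -0.448  0.004] [ 0.55  -0.375  0.01 ] top 38 [ 0.517 -0.418  0.006] [80. 82. 81.]
612 [ 0.54  -0.45   0.004] [ 0.798 -0.391  0.063] top 20 [ 0.683 -0.432  0.059] [41. 40. 41.]
54 [ 0.546 -0.396  0.004] [ 0.642 -0.326  0.01 ] top 54 [ 0.6   -0.367  0.006] [ 66. 130. 103.]
26 [ 0.734 -0.393  0.004] [ 0.796 -0.356  0.009] top 26 [ 0.762 -0.377  0.006] [ 68. 124. 100.]
53 [ 0.863 -0.35   0.004] [ 0.948 -0.24   0.01 ] top 48 [ 0.91  -0.296  0.006] [79. 79. 79.]
36 [ 0.873 -0.445  0.004] [ 0.928 -0.364  0.009] top 36 [ 0.901 -0.404  0.006] [80. 79. 80.]
```

View pics/c1.png

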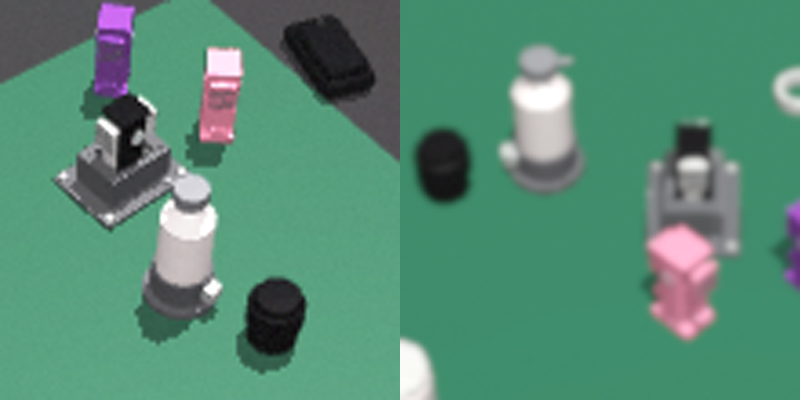

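The crop confirms the black cassette with aluminium pads in the dock (scene crop 125,130) and the grey nozzle cap (192,190). I'll refine the tops and the yaw with both cameras.

Run:
```python
from h import *
for n in('scene','side'):
    c=load(n);P=cloud(c).reshape(-1,3);col=c['color'].reshape(-1,3).astype(int)
    def sel(cx,cy,r,z0,z1): return (np.hypot(P[:,0]-cx,P[:,1]-cy)<r)&(P[:,2]>z0)&(P[:,2]<z1)
    m=sel(.589,.121,.03,.131,.15); Q=P[m]; print(n,'cap',len(Q),Q.mean(0).round(4),Q.min(0).round(3),Q.max(0).round(3), ((Q.min(0)+Q.max(0))/2).round(4))
    m=sel(.453,.159,.03,.089,.105); Q=P[m]; r=cv2.minAreaRect(Q[:,:2].astype(np.float32)); print('castop',len(Q),Q.mean(0).round(4),r)
    m=sel(.453,.159,.045,.06,.087)&(col.min(1)>110); Q=P[m];print('pads',len(Q)); 
    if len(Q)>4:
        _,lab,ce=cv2.kmeans(Q.astype(np.float32),2,None,(3,50,1e-5),5,0);print(ce.round(4))
    m=sel(.453,.159,.05,.036,.045); Q=P[m]; r=cv2.minAreaRect(Q[:,:2].astype(np.float32)); print('rim',len(Q),r)
    m=sel(.453,.159,.075,.005,.012)&(abs(col[:,1]-col[:,0])<15); Q=P[m]; r=cv2.minAreaRect(Q[:,:2].astype(np.float32)); print('base',len(Q),r)
print(R.from_rotvec(env.sense()['tcp_rot']).as_matrix().round(3))
```

```text
scene cap 78 [0.5879 0.12   0.1357] [0.563 0.105 0.131] [0.603 0.137 0.142] [0.5829 0.1214 0.1365]
castop 80 [0.4521 0.1608 0.0939] ((0.4516822099685669, 0.16312719881534576), (0.037820905447006226, 0.04019642248749733), 2.6792678833007812)
pads 67
[[0.4535 0.1384 0.075 ]
 [0.4598 0.1778 0.0733]]
rim 131 ((0.453363835811615, 0.16070088744163513), (0.053233057260513306, 0.07653874158859253), 2.623807191848755)
base 124 ((0.4537689685821533, 0.15770594775676727), (0.0795888751745224, 0.10085029900074005), 5.44301176071167)
side cap 70 [0.5859 0.1261 0.1365] [0.562 0.11  0.131] [0.602 0.139 0.145] [0.582  0.1245 0.1381]
castop 99 [0.4525 0.165  0.0944] ((0.45267942547798157, 0.16317112743854523), (0.03075234964489937, 0.04533759877085686), 5.085492134094238)
pads 60
[[0.4474 0.1727 0.0741]
 [0.4508 0.1879 0.0741]]
rim 153 ((0.4526548385620117, 0.16362744569778442), (0.050354328006505966, 0.07859250903129578), 4.198029041290283)
base 129 ((0.45165136456489563, 0.17141175270080566), (0.07556089758872986, 0.11440356075763702), 3.7206408977508545)
[[ 0.226 -0.     0.974]
 [-0.974  0.001  0.226]
 [-0.001 -1.     0.   ]]
```

```bash
python3 -m handwheel '{"delta_pos": [[-2,0,3.6],[-2,0,3.6],[-2,0,3.6],[-2,0,3.6],[-2,0,3.6],[-2,0,3.6],[-2,0,3.6],[-2,0,3.6],[-3.6,0,2],[-3.6,0,2],[-3.6,0,2],[-3.6,0,2],[-3.6,0,2],[-3.6,0,2],[-3.6,0,2],[-3.6,0,2],[-3.6,0,2],[-3.6,0,2],[0,0,0],[0,0,0]], "spin": [0,0,0,0,0,0,0,0,0,0,0,0,3,3,3,0,0,0,0,0], "fingers": [0,0,0,0,0,0,0,0,0,0,0,0,0,0,0,0,0,0,0,0]}' 40
python3 - <<'E'
from h import *
s=env.sense();M=R.from_rotvec(s['tcp_rot']).as_matrix();print(s['clock'],s['position'],M.round(3))
for t in([.587,.123,.1475],[.453,.162,.2]): print((M.T@(np.array(t)-s['position'])*100).round(2))
w=cam('wrist');print(w['fx'],w['cx'],w['cy'],w['xyz'],w['orientation']);cv2.imwrite('pics/w1.png',cv2.resize(w['color'][...,::-1],(800,600)))
E
```

```text
clock: 1.77
position: [0.5297, 0.0108, 0.2436]
tcp_rot: [-1.235, 1.172, -1.16]
contact_force: [-0.5, 0.6, -0.6]
finger_gap: -0.002
1.7667 [0.5297302 0.0107564 0.2435556] [[ 0.058 -0.004  0.998]
 [-0.998  0.006  0.058]
 [-0.006 -1.    -0.004]]
[-10.81   9.65   6.41]
[-15.52   4.48  -6.76]
297.3186396354542 252.46583557681362 194.53450339338798 [0.6031114  0.01257775 0.36799945] [-0.23074786  0.22800723 -1.49901681]
```

View pics/w1.png

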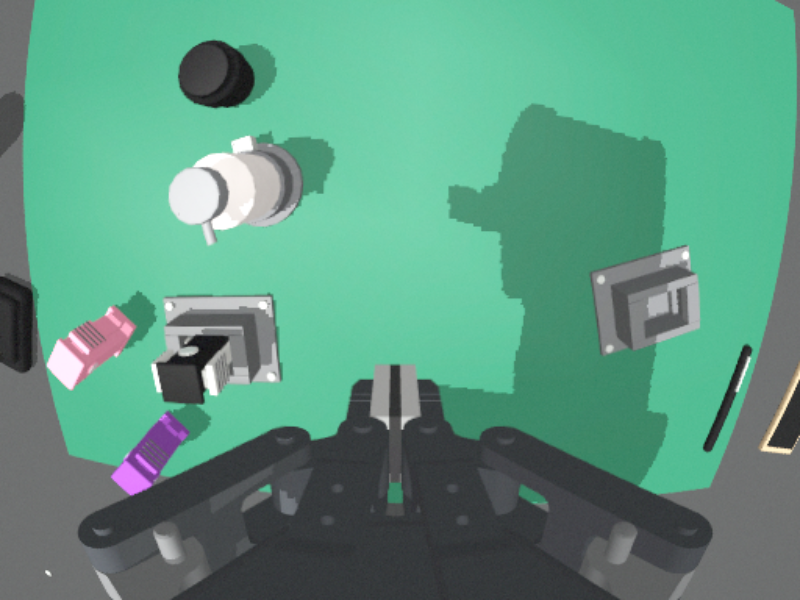

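The wrist view shows the cap top at (198,195), the cassette top at about (190,370), dock screws at (169,306), (263,304) and (271,377), and the purple decoy at (150,455). I'll triangulate with the known heights.

```bash
cat >> h.py <<'E'
def ray(c,u,v,z):  # 800x600 px -> world point at height z (fisheye)
    x=(u*.64-c['cx'])/c['fx'];y=(v*.64-c['cy'])/c['fy'];t=np.hypot(x,y)
    d=np.array([x/t*np.sin(t),-y/t*np.sin(t),-np.cos(t)]) if t>1e-9 else np.array([0,0,-1.])
    d=rot(c['orientation'])@d; return c['xyz']+d*(z-c['xyz'][2])/d[2]
E
python3 - <<'E'
from h import *
w=load('wrist')
for n,u,v,z in(('cap',198,195,.136),('A',169,306,.007),('B',263,304,.007),('C',271,377,.007),('top l',160,401,.094),('top r',205,402,.094),('topr far',218,340,.094),('topl far',186,342,.094)): print(n,ray(w,u,v,z).round(4))
A,B,C=[ray(w,*p,.007)[:2] for p in((169,306),(263,304),(271,377))]
print('center',(A+C)/2,'yaw',np.degrees(np.arctan2(*(B-C)[::-1])),np.degrees(np.arctan2(*(A-B)[::-1]))-90,np.linalg.norm(A-B),np.linalg.norm(B-C))
E
```

```text
cap [0.5864 0.1171 0.136 ]
A [0.4796 0.2082 0.007 ]
B [0.4869 0.1184 0.007 ]
C [0.4196 0.1137 0.007 ]
top l [0.4344 0.1787 0.094 ]
top r [0.4386 0.1406 0.094 ]
topr far [0.4877 0.1257 0.094 ]
topl far [0.4842 0.1503 0.094 ]
center [0.44959148 0.16092507] yaw 4.025558537900585 4.676356341605327 0.09011274502178666 0.06745749207752695
```

```bash
python3 -m handwheel '{"delta_pos": [[-3,1,1.8],[-3,1,1.8],[-3,1,1.8],[-1.5,2,0.8],[0,2,0],[0,0,0],[0,0,0]], "spin": [1,0,0,0,0,0,0], "fingers": [0,0,0,0,0,0,0]}'
python3 - <<'E'
from h import *
s=env.sense();M=R.from_rotvec(s['tcp_rot']).as_matrix();print(s['clock'],s['position'],M.round(3)[0],s['contact_force'])
for t in([.587,.120,.1475],[.452,.162,.2]): print((M.T@(np.array(t)-s['position'])*100).round(2))
w=cam('wrist');cv2.imwrite('pics/w2.png',cv2.resize(w['color'][...,::-1],(800,600)))
E
```

```text
clock: 2.4
position: [0.5887, 0.114, 0.1719]
tcp_rot: [-1.221, 1.194, -1.183]
contact_force: [0.3, 0.5, 1.1]
finger_gap: 0.0
2.4 [0.58871779 0.11396824 0.17194924] [ 0.028 -0.004  1.   ] [0.34989503 0.52908202 1.07298637]
[-0.59  2.45 -0.15]
[ -5.2   -2.73 -13.54]
```

View pics/w2.png

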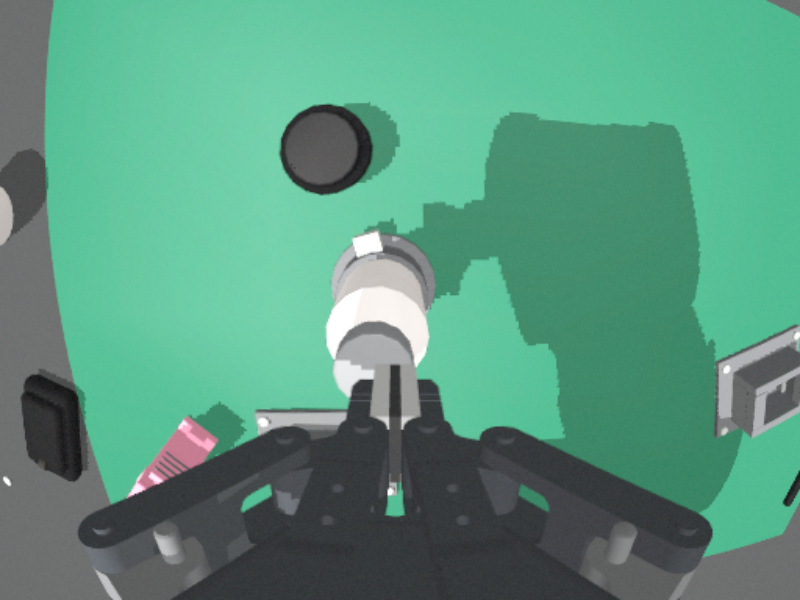

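The view shows the cap at about (373,365), just left of the fingertips at (397,370). That matches the computed −0.6 cm shift, so I'll press now.

```bash
python3 -m handwheel '{"delta_pos": [[-0.6,0,-0.2],[0,0,0],[0,1,0],[0,0.7,0],[0,0.4,0],[0,0.3,0],[0,0,0],[0,0,0]], "spin": [0,0,0,0,0,0,0,0], "fingers": [0,0,0,0,0,0,0,0]}'
```

```text
clock: 3.12
position: [0.587, 0.1169, 0.1508]
tcp_rot: [-1.214, 1.193, -1.189]
contact_force: [-1.6, 0.6, 2.8]
finger_gap: 0.001
```

```bash
python3 -m handwheel '{"delta_pos": [[0,0.3,0],[0,0.2,0],[0,0.2,0],[0,0,0],[0,0,0]], "spin": [0,0,0,0,0], "fingers": [0,0,0,0,0]}'
```

```text
clock: 3.53
position: [0.5871, 0.1169, 0.1483]
tcp_rot: [-1.212, 1.19, -1.19]
contact_force: [-1.4, -0.3, 4.3]
finger_gap: 0.001
```

```bash
python3 -m handwheel '{"delta_pos": [[0,0.3,0],[0,0.2,0],[0,0.2,0],[0,0.2,0],[0,0.1,0],[0,0,0]], "spin": [0,0,0,0,0,0], "fingers": [0,0,0,0,0,0]}'
```

```text
clock: 4.03
position: [0.587, 0.1169, 0.1478]
tcp_rot: [-1.208, 1.184, -1.193]
contact_force: [-1.8, 0.0, 4.4]
finger_gap: 0.003
```

```bash
python3 -m handwheel '{"delta_pos": [[0,0.6,0],[0,0.6,0],[0,0.6,0]], "spin": [0,0,0], "fingers": [0,0,0]}'
python3 - <<'E'
from h import *
print(env.sense()['contact_force'])
w=cam('wrist');cv2.imwrite('pics/w3.png',cv2.resize(w['color'][180:330,150:350,::-1],(800,600)))
E
```

```text
clock: 4.28
position: [0.5874, 0.117, 0.146]
tcp_rot: [-1.202, 1.176, -1.197]
contact_force: [-26.0, -5.8, 67.4]
finger_gap: 0.002
[-26.03891622  -5.77670444  67.4188304 ]
```

View pics/w3.png

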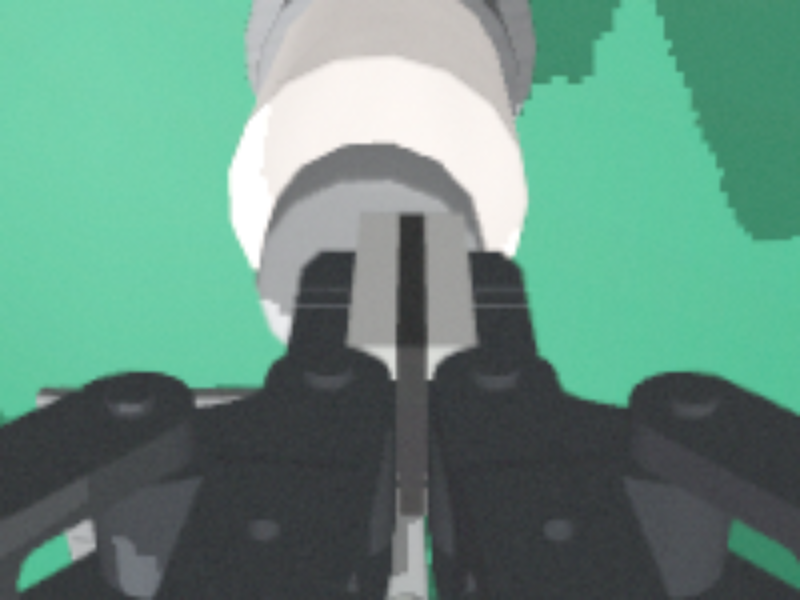

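The force reads 67 N against the hard stop with the tips on the cap, so it is fully down. Releasing now.

```bash
python3 -m handwheel '{"delta_pos": [[0,-1,0],[0,-2,0],[0,-2,0],[0,-2,0],[0,0,0],[0,0,0]], "spin": [0,0,0,0,0,0], "fingers": [0,0,0,0,0,0]}'
python3 - <<'E'
from h import *
s=env.sense();M=R.from_rotvec(s['tcp_rot']).as_matrix();print(s['clock'],s['position'],M.round(3),s['contact_force'])
for t in([.452,.162,.2],): print((M.T@(np.array(t)-s['position'])*100).round(2))
c=cam('side');P=cloud(c).reshape(-1,3);m=(np.hypot(P[:,0]-.586,P[:,1]-.12)<.02)&(P[:,2]>.12)&(P[:,2]<.15);print(m.sum(),np.percentile(P[m,2],[50,80,95]))
E
```

```text
clock: 4.83
position: [0.5854, 0.1166, 0.2233]
tcp_rot: [-1.197, 1.17, -1.199]
contact_force: [0.1, 0.3, -0.3]
finger_gap: 0.001
4.8333 [0.58542263 0.11659706 0.22326545] [[ 0.027  0.029  0.999]
 [-1.     0.005  0.027]
 [-0.004 -1.     0.029]] [ 0.0560584   0.2601879  -0.26033249]
[ -4.89   1.96 -13.28]
84 [0.13457459 0.13746922 0.1397493 ]
```

```bash
python3 -m handwheel '{"delta_pos": [[-1.2,0,-3.3],[-1.2,0,-3.3],[-1.2,0,-3.3],[-1.2,0.5,-3],[0,0,0],[0,0,0],[0,0,0]], "spin": [0,0,0,-2.7,0,0,0], "fingers": [8.5,8.5,8.5,8.5,8.5,8.5,8.5]}'
python3 - <<'E'
from h import *
s=env.sense();M=R.from_rotvec(s['tcp_rot']).as_matrix();print(s['clock'],s['position'],M.round(3),s['contact_force'])
for t in([.452,.162,.073],): print((M.T@(np.array(t)-s['position'])*100).round(2))
w=cam('wrist');cv2.imwrite('pics/w4.png',cv2.resize(w['color'][...,::-1],(800,600)))
E
```

```text
clock: 5.47
position: [0.4484, 0.1615, 0.2072]
tcp_rot: [-1.227, 1.14, -1.162]
contact_force: [0.6, 0.4, -0.1]
finger_gap: 0.975
5.4667 [0.44843082 0.16145128 0.20719226] [[ 0.075  0.02   0.997]
 [-0.997  0.003  0.075]
 [-0.001 -1.     0.021]] [ 0.61435978  0.35112871 -0.077413  ]
[-1.000e-02  1.342e+01  8.000e-02]
```

View pics/w4.png

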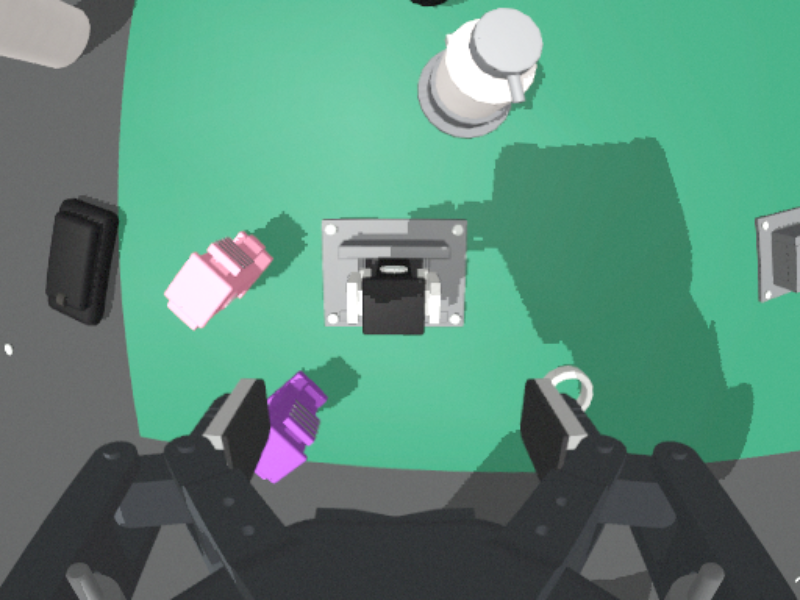

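The dock edges are level in the image and the cassette (393,300) sits midway between the fingers. The purple decoy at (290,425) is on the robot side, clear of the descent. I'll check the centre from the screws at (331,230), (457,230), (333,318) and (457,318).

Run:
```python
from h import *
w=load('wrist');p=np.array([ray(w,u,v,.007) for u,v in((331,230),(457,230),(333,318),(457,318))]);print(p.round(4),p.mean(0))
print('top near edge',[ray(w,u,v,.094).round(4) for u,v in((362,333),(425,334),(363,303),(424,303))])
print('pads',[ray(w,u,v,.086).round(4) for u,v in((347,300),(440,300))])
```

```text
[[0.4793 0.2077 0.007 ]
 [0.4861 0.1187 0.007 ]
 [0.4143 0.2033 0.007 ]
 [0.4213 0.1118 0.007 ]] [0.45025011 0.16037055 0.007     ]
top near edge [array([0.4348, 0.1768, 0.094 ]), array([0.4368, 0.1425, 0.094 ]), array([0.4518, 0.1772, 0.094 ]), array([0.4543, 0.1447, 0.094 ])]
pads [array([0.4506, 0.1866, 0.086 ]), array([0.4545, 0.1353, 0.086 ])]
```

```bash
python3 -m handwheel '{"delta_pos": [[0,3,0],[0,3,0],[0,3,0],[0,2,0],[0,1.2,0],[0,0.6,0],[0,0,0],[0,0,0]], "spin": [0,0,0,0,0,0,0,0], "fingers": [8.5,8.5,8.5,8.5,7.5,7,6.5,6.5]}'
python3 - <<'E'
from h import *
s=env.sense();M=R.from_rotvec(s['tcp_rot']).as_matrix();print(s['clock'],s['position'],M.round(3)[:,1],s['contact_force'])
for t in([.451,.161,.073],): print((M.T@(np.array(t)-s['position'])*100).round(2))
w=cam('wrist');cv2.imwrite('pics/w5.png',cv2.resize(w['color'][...,::-1],(800,600)))
E
```

```text
clock: 6.18
position: [0.4604, 0.1598, 0.0724]
tcp_rot: [-1.219, 1.142, -1.17]
contact_force: [-0.5, -0.1, -0.0]
finger_gap: 0.76
6.1833 [0.46043314 0.15978208 0.07238796] [ 0.026  0.004 -1.   ] [-0.50756991 -0.06447477 -0.03328583]
[-0.19 -0.09 -0.93]
```

View pics/w5.png

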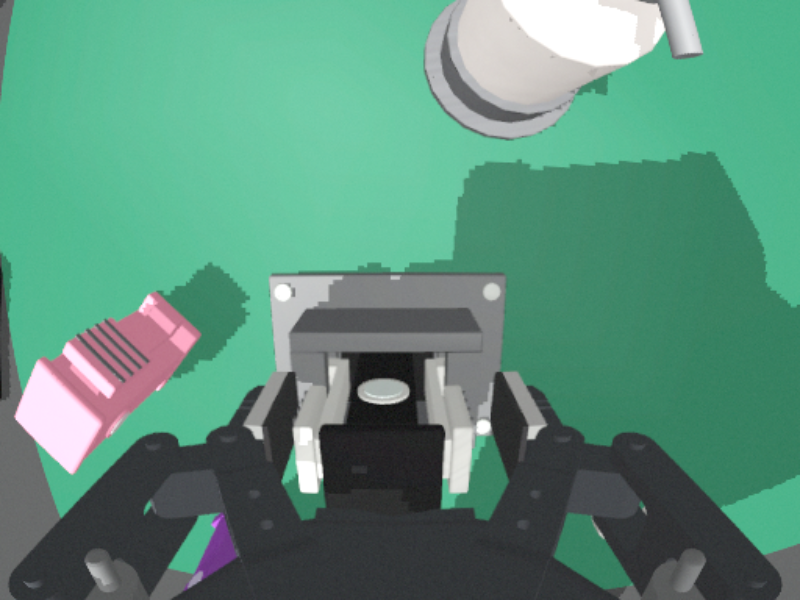

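The fingers straddle both pads. The tool sits about 9 mm too far in +x and the cassette (382) is about 3 mm left of the finger centre (395). I'll correct that, then close gently.

```bash
python3 -m handwheel '{"delta_pos": [[-0.3,0,-0.9],[0,0,0],[0,0,0]], "spin": [0,0,0], "fingers": [6.5,6.5,6.5]}' 40
python3 - <<'E'
from h import *
s=env.sense();M=R.from_rotvec(s['tcp_rot']).as_matrix();print(s['clock'],s['position'],s['contact_force'])
for t in([.451,.161,.073],): print((M.T@(np.array(t)-s['position'])*100).round(2))
E
```

```text
clock: 6.48
position: [0.4515, 0.1625, 0.0744]
tcp_rot: [-1.215, 1.139, -1.172]
contact_force: [-0.1, -0.4, 0.4]
finger_gap: 0.76
6.4833 [0.45148884 0.16248982 0.07442077] [-0.10970288 -0.41740632  0.40465768]
[ 0.15  0.14 -0.06]
```

```bash
python3 -m handwheel '{"delta_pos": [[0,0,0],[0,0,0],[0,0,0],[0,0,0],[0,0,0],[0,0,0],[0,0,0],[0,0,0],[0,0,0],[0,0,0],[0,0,0],[0,0,0]], "spin": [0,0,0,0,0,0,0,0,0,0,0,0], "fingers": [5.5,5.5,5,5,4.5,4.5,4,3.5,3,3,3,3]}' 50
python3 - <<'E'
from h import *
s=env.sense();print(s['finger_gap']*85.4)
w=cam('wrist');cv2.imwrite('pics/w6.png',cv2.resize(w['color'][...,::-1],(800,600)))
E
```

```text
clock: 7.48
position: [0.4521, 0.1629, 0.0778]
tcp_rot: [-1.211, 1.136, -1.173]
contact_force: [-0.2, 1.1, 2.0]
finger_gap: 0.403
34.39382708978252
```

View pics/w6.png

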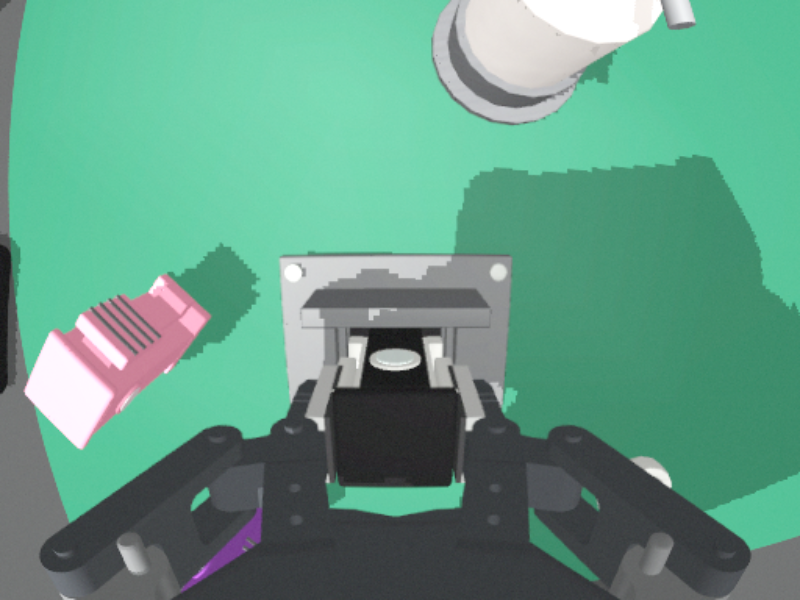

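The gripper has closed with both catches beside the cap (thin pad strips at x≈331 and 461). The 34 mm reading is lower than the 40 mm I expected, so I'll test with a small slow lift and watch the force.

```bash
python3 -m handwheel '{"delta_pos": [[0,-0.3,0],[0,-0.3,0],[0,-0.3,0.02],[0,-0.3,0.02],[0,0,0]], "spin": [0,0,0,0,0], "fingers": [3,3,3,3,3]}'
python3 - <<'E'
from h import *
s=env.sense();M=R.from_rotvec(s['tcp_rot']).as_matrix();print(s['clock'],s['position'],M[:,1].round(3),s['finger_gap']*85.4)
w=cam('wrist');cv2.imwrite('pics/w7.png',cv2.resize(w['color'][150:330,160:400,::-1],(800,600)))
E
```

```text
clock: 7.95
position: [0.4518, 0.1628, 0.0904]
tcp_rot: [-1.212, 1.137, -1.172]
contact_force: [-0.5, 0.5, -3.0]
finger_gap: 0.399
7.95 [0.45183989 0.16280506 0.09041977] [ 0.034  0.005 -0.999] 34.04391898349735
```

View pics/w7.png

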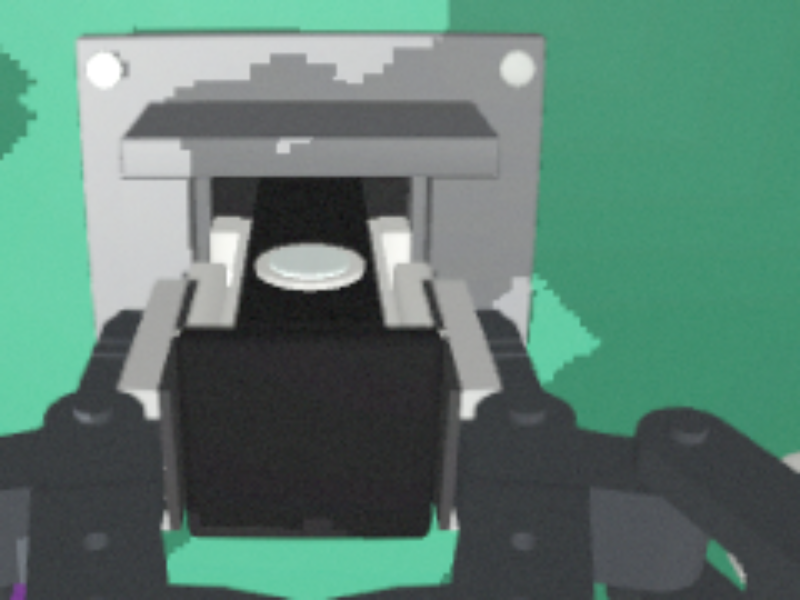

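It is free: up 12.6 mm (past the 2 mm hook) with only about 3 N hanging, which is the cassette's weight. The crop shows both fingers clamped on the catch pads. I'll lift on.

```bash
python3 -m handwheel '{"delta_pos": [[0,-0.5,0.02],[0,-0.5,0.02],[0,-0.5,0.02],[0,-0.5,0.02],[0,-0.5,0.02],[0,-0.6,0.02],[0,-0.6,0.02],[0,-0.6,0.02],[0,-0.6,0.02],[0,-0.6,0.02],[0,-0.6,0.02],[0,-0.6,0.02],[0,-0.5,0.02],[0,-0.3,0],[0,0,0],[0,0,0],[0,0,0]], "spin": [0,0,0,0,0,0,0,0,0,0,0,0,0,0,0,0,0], "fingers": [3,3,3,3,3,3,3,3,3,3,3,3,3,3,3,3,3]}'
python3 - <<'E'
from h import *
s=env.sense();print(s['clock'],s['position'],s['finger_gap']*85.4,abs(s['qvel']).max())
a=cam('scene');b=cam('side')
cv2.imwrite('pics/f.png',np.hstack([cv2.resize(a['color'][90:210,235:355,::-1],(400,400),interpolation=2),cv2.resize(b['color'][180:300,210:330,::-1],(400,400),interpolation=2)]))
E
```

```text
clock: 9.42
position: [0.4516, 0.1625, 0.1744]
tcp_rot: [-1.211, 1.136, -1.173]
contact_force: [-0.6, -0.1, -2.5]
finger_gap: 0.401
9.4167 [0.45163002 0.16248066 0.17444525] 34.21513402277343 0.003321637893810735
```

View pics/f.png

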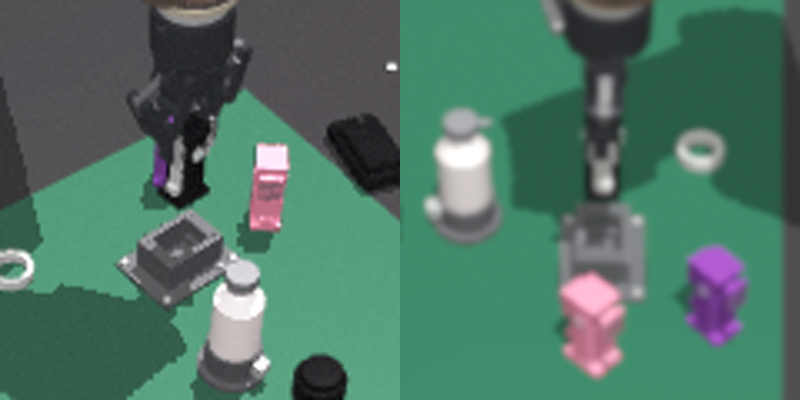

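The scene view shows the cassette hanging upright clear of the empty well (held at (190,165), well at (185,250)). The nozzle cap is up and the bystanders in the crop are undisturbed. The underside is about 6 + 97 = 103 mm above the bench, so I'm handing in.

```bash
python3 -c "
from workcell import env
print(env.finish_job())"
```

```text
the job is handed in; nothing more can be done
None
```

I pressed the nozzle cap fully down and let it spring back, then pinched both catches and lifted the cassette straight out of the dock. The job was handed in at about 9.4 s of robot time with the arm still holding the cassette; the hand-in returned no verdict.

**Last checks:**
- **Nozzle cap:** the wrist force reached 67 N against its stop, so it was fully down. Afterwards the camera put its top at about 135–139 mm, against 136 mm at rest, so it is up.
- **Cassette height:** by arm travel the underside is about 103 mm above the bench, which is about 63 mm above the dock rim. I did not measure it separately.
- **Hold:** the load on the wrist is about 2.5 N, roughly the cassette's weight. The arm is still, and the last picture shows the cassette upright and clear of the dock.
- **Bystanders:** the last crops show nothing moved near the dock. I did not re-measure every loose item, such as the pen, meter, imager and spare can.

**What disagreed:**
- **Finger opening:** it read 34 mm while pinched, but the catches should be 40 mm apart. The pictures show the fingers on the pads, and the cassette rose well past its 2 mm hook limit at low force, so I took it as fully pinched.
- **Tool tilt:** the tool leans about 2 degrees after the press.
- **Descent drift:** the tool drifted 9 mm on the way down to the cassette. I corrected that before gripping.

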